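# Seat the tapered plug of a drip tap

### The arm

A 6-joint arm with a two-finger parallel gripper is mounted at the origin on a cart in front of the work surface, level with it; the furniture and walls round the work are solid. World frame = base frame: x ahead of the robot, y to its left, z up, the work surface at z = 0. Lengths are in mm, angles in rad, forces in N, time in s.
With the tool pointing down it reaches from about 350 to 725 mm from the base axis. Payload 6 kg.
Tool frame: the origin (TCP) lies between the finger pads, 19 mm behind the fingertips; this is the grasp point; z points along the fingers, y is the line along which they close (so a half turn about z gives the same grasp; the last joint's range is limited). The gripper opens to 85 mm and grips with 20 to 120 N. Pads are 22 mm wide; open, the fingers measure 114 mm over their backs; the gripper's body (76 mm by 85 mm) begins 54 mm behind the grasp point. The pads swing forward as they close: fully open they stand 13 mm farther back than shut.
Start: joints at [-0.96, 0.04, 0.085, 0, -1.615, -0.334], TCP at [163.978, -577.137, 249.961] pointing down, gripper open.
Joint ranges: [-2.56, 2.56], [-1.29, 2.01], [-1.08, 1.49], [-3.29, 1.98], [-2.81, -0.18], [-2.99, 2.99]. Speed limits (rad/s): [2.57, 2.57, 3.01, 3.14, 3.14, 3.14].

### API

Orientations are given as a rotation vector (axis times angle).
In Python, from bench import observe, capture, hand_in gives the robot as it stands. The module is installed in compiled form; this text tells all that it offers.
- The arm moves only by the tool arm_command, never from a script. Its argument "motion" is a list of rows, each a list of 7 numbers: the shift along the tool's x, y, z as a fraction of full scale, then the turn, a rotation vector about the tool's x, y, z as a fraction of full scale, then the opening, from 0 (shut) to 1 (fully open). In form: [[dx, dy, dz, wx, wy, wz, fingers], ...]. A call has 1 to 10 rows; each row shifts and turns the commanded pose from where the row before left it, along the tool's axes as they then stand; what a row does not reach is not made up. Full scale, the value 1, is 0.3 m for a shift and 45 degrees for a turn. A row lasts 1/12 s, in which the tool goes at most 41.7 mm and 7.16 degrees, less where a joint would pass 70% of its speed; a pose out of reach is approached as far as the arm can. A call with a number of a shift or a turn outside -1 to 1 is refused whole. A call with a gripper value outside its range is refused whole. The fingers move at their own pace and stop on an object; "force" is the grip in N (left out, the last holds). Time passes only in rows, so rows that do not move let the fingers close. It gives the time, the measured TCP pose, the force, the opening and the grip force at its end, in the units of the state.
- observe(): the state, without advancing time (a new reading comes with each control period).
- capture(name): name is "scene" or "top"; returns a dict with "img" (420x560x3 uint8, red, green, blue), "fov_y" (degrees; the focal length in pixels is half the picture's height over the tangent of half this angle, whatever the lens; pixels are square), "cx", "cy" (the principal point, pixels), "dist_coeffs" ([k1, k2, p1, p2, k3] as OpenCV has them; the pictures are not rectified), "xyz" and "orientation" of the camera in the world. Camera axes: x right, y down, z forward; pixel columns grow to the right and rows downward; lengths in mm; the calibration is good to about 2 mm. A picture is of the moment at which its call begins. There is no depth.
- hand_in(): hands the job in; it is judged then, once.
The state is a dict: "clock": time; "q": joint angles; "joint_velocities": joint speeds; "joint_efforts": joint torques, N m; "eef_pos": TCP position; "ee_rot": TCP orientation; "contact_force": force on the tool from outside, world axes, zero at the start; "moment": the same for the moment, N m; "opening": finger opening in mm; "gripper_force": force on a finger pad.
Only numpy, scipy, OpenCV 4.12 (cv2) and the standard library are available. Lean on these libraries where they do the work, as an engineer would, in place of code of your own. Each camera call takes 0.05 s, during which the arm holds its last target. There are 200 camera calls.

### The job

The tap of the cold-drip coffee maker has been washed: take its tapered plug from the wooden stand, put it into the tap with its handle in line with the pipe, then press it firmly down into the taper and keep pressing while you turn it a quarter turn (either way), so that the handle ends square across the pipe and the plug stays down by itself against the lift-out spring when you let go. A push of about 20 N is right; do not wedge it much tighter than that, and leave the glass, the cup and the scoop where they stand.

Things in the scene. Friction and masses are not known exactly. Their poses are not given: they have to be found in the camera images.
- plug: Loose brass tap plug, 92 mm tall, 0.2 kg, upright. Origin: centre of its lower end, z up its axis. Round taper, 16 mm wide at z 0 to 29 mm at z 46 mm; flange 40 mm across at z 54 to 58; on top a flat black bar handle, 46 mm along the plug's x, 12 mm thick along y, z 62 to 92 mm, ends alike. Grip it across the 12 mm from above; with the TCP at z 83 mm the fingertips clear the flange.
- plug_handle (a point): Point on the plug's axis inside the black handle, at z 80 mm of the plug. The quarter turn takes up to about 0.5 N m; grip the handle with some 70 N.
- plug_stand: Round wooden stand fixed to the worktop, 68 mm across at the foot, 44 mm at the top, 60 mm high, with a hole through its middle in which the plug hangs by its flange (lower end of the plug 6 mm above the worktop). Origin: centre of its underside.
- tap: Brass tap fixed to the worktop on a 120 x 90 mm steel base. Origin: centre of the underside, on the axis of the upright barrel (56 mm across). The pipe runs along the tap's x at z 58 mm: spout to +x (80 mm out), ribbed hose tail to -x (76 mm out). In the barrel is a copper bushing, its bore tapered like the plug (half angle 8 degrees); the bore is 26 mm wide at the top.
- tap_mouth (a point): Centre of the barrel's open top, at z 90 mm of the tap. A spring pin under the bore lifts the plug: dropped in loosely, the plug stands on it with its lower end at about z 64 mm of the tap. Pressing it down takes 6 N at first, 9 N after 14 mm, where the taper bites. The bushing, and all this with it, sits up to 6 mm higher or lower in any given tap, unmeasured: feel for it.
- glass: Loose drinking glass, 81 mm across, 91 mm high, to be left alone. Origin: centre of its underside.
- cup: Loose white cup with floral pattern, 95 x 124 x 57 mm, to be left alone. Origin: centre of its underside.
- scoop: Loose grey metal coffee scoop, 48 x 99 x 32 mm, to be left alone. Origin: centre of its underside.
- tap_bite (a point): Point on the barrel's axis at z 50 mm of the tap, where the plug's lower end nominally is (within 6 mm) when the taper begins to bite. Pressed in without turning, or turned with only a light push, the plug is pushed out again by the spring when released. Seated, its lower end stays below z 57 mm; pushed out, it stands above z 58 mm. Brass on bronze, friction about 0.35.
- tap_spout (a point): Centre of the spout's lower end, 70 mm out along the tap's x, at z 24 mm. Turned the quarter turn under a steady downward push of 18 to 24 N in all (as the wrist reads it) the plug works 1 to 3 mm deeper than the bite; the push changes by some 3 to 10 N per mm of the hand, so follow it by force. After that it stays in by itself. More than 27 N while turning over-wedges it.

How it is judged:
By the outcome, as a careful person would: the job done as asked, in the order asked, and still so for the second after the job is handed in, with the robot touching nothing.
It also fails if it takes over 67 s, if anything falls off the work surface, if the arm or the gripper's body presses on something with over 40 N, if the wrist force passes 120 N, or if a joint passes its speed limit or range.

## Working session

There is one attempt and no reset: what is moved stays moved. The work goes in short steps, Python scripts to look and compute and a tool call to move; the robot and the scene stay as the last step left them, time stands still between calls to the robot, and variables do not carry over. Pictures are saved under pics/ and viewed, at most 10 in all, crops included, and the job is handed in when it is done.

Besides the shell and the picture viewer there is one more tool, called by a JSON object that holds its "op" and its "data". arm_command: Moves the arm, as the interface text tells. Its arguments: {"type":"object","properties":{"motion":{"type":"array","items":{"type":"array","items":{"type":"number"}}},"force":{"type":"number"}},"required":["motion"]}

```bash
mkdir -p pics; cat > h.py <<'E'
import numpy as np, cv2
from scipy.spatial.transform import Rotation as R
from bench import observe, capture, hand_in
def K(c):
    f=210/np.tan(np.radians(c["fov_y"])/2)
    return np.array([[f,0,c["cx"]],[0,f,c["cy"]],[0,0,1.]])
def ray(c,px):
    u=cv2.undistortPoints(np.array(px,float).reshape(-1,1,2),K(c),np.array(c["dist_coeffs"],float)).reshape(-1,2)
    return (R.from_rotvec(c["orientation"]).as_matrix()@np.c_[u,np.ones(len(u))].T).T
def onz(c,px,z):
    d=ray(c,px);o=np.array(c["xyz"]);return o+d*((z-o[2])/d[:,2])[:,None]
def proj(c,P):
    r=R.from_rotvec(c["orientation"]).inv();v,_=cv2.Rodrigues(r.as_rotvec());t=-r.apply(c["xyz"])
    return cv2.projectPoints(np.array(P,float).reshape(-1,1,3),v,t,K(c),np.array(c["dist_coeffs"],float))[0].reshape(-1,2)
def save(c,n): cv2.imwrite("pics/"+n+".png",c["img"][:,:,::-1])
def st():
    s=observe();print({k:np.round(s[k],3) for k in ("clock","q","eef_pos","ee_rot","contact_force","moment","opening","gripper_force")});return s
E
python3 - <<'E'
from h import *
st()
for n in("scene","top"):
    c=capture(n);save(c,n+"1");print(n,{k:c[k] for k in c if k!="img"})
E
```

```text
{'clock': np.float64(0.0), 'q': array([-0.96 ,  0.041,  0.084, -0.   , -1.615, -0.334]), 'eef_pos': array([ 163.954, -576.869,  249.005]), 'ee_rot': array([ 4.330e-01, -3.111e+00, -3.000e-03]), 'contact_force': array([ 0.537, -0.114, -0.451]), 'moment': array([-0.03 , -0.01 ,  0.003]), 'opening': np.float64(85.43), 'gripper_force': np.float64(0.0)}
scene {'fov_y': 44.345589219804296, 'cx': 272.4543241308927, 'cy': 211.484483134075, 'dist_coeffs': array([-0.03595146,  0.        ,  0.        ,  0.        ,  0.        ]), 'xyz': array([-261.88213019, -585.03972936,  548.9841566 ]), 'orientation': array([-1.86477014,  0.93440943, -0.59892421])}
top {'fov_y': 48.15591164076427, 'cx': 280.9299326586486, 'cy': 216.52446470069802, 'dist_coeffs': array([-0.12771516,  0.        ,  0.        ,  0.        ,  0.        ]), 'xyz': array([ 428.9903917 ,  -36.5744326 , 1130.97393955]), 'orientation': array([-2.15046278,  2.20514847, -0.03242246])}
```

View pics/scene1.png

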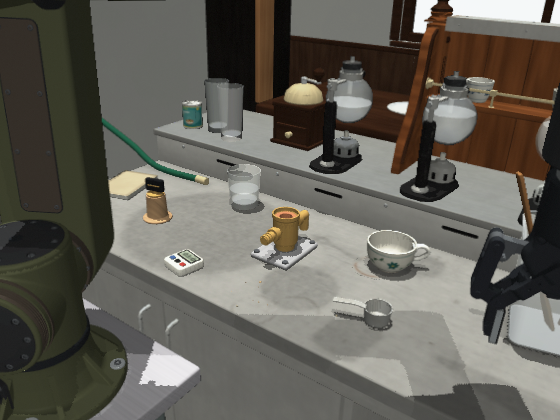

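View pics/top1.png

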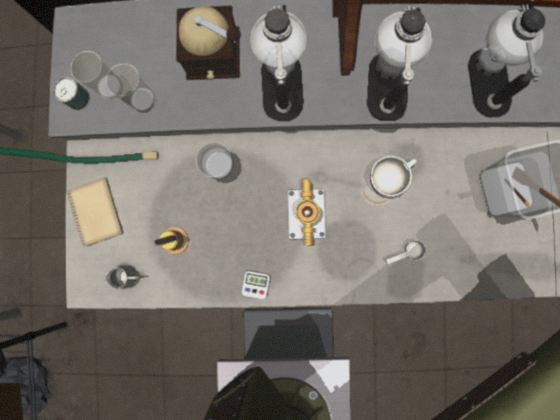

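The scene view shows the plug in its stand at about (155,205), the tap at (285,230), the cup at (395,250) and the scoop at (365,312). In the top view the plug is at (172,240), the tap's mouth at (307,211) with its pipe running up and down the picture, the glass at (217,162), the cup at (390,176) and the scoop at (408,251).

```bash
python3 - <<'E'
from h import *
c=capture("top");im=c["img"]
a=cv2.resize(im[215:265,147:197],(400,400),interpolation=cv2.INTER_CUBIC);b=cv2.resize(im[170:255,272:342],None,fx=5,fy=5,interpolation=cv2.INTER_CUBIC)
o=np.zeros((430,760,3),np.uint8);o[:400,:400]=a;o[:425,405:755]=b
cv2.imwrite("pics/crop1.png",o[:,:,::-1])
hsv=cv2.cvtColor(im,cv2.COLOR_RGB2HSV)
def big(m,x0,y0,x1,y1):
    z=np.zeros_like(m);z[y0:y1,x0:x1]=m[y0:y1,x0:x1]
    n,l,s,ce=cv2.connectedComponentsWithStats(z);i=1+np.argmax(s[1:,4]);return (l==i).astype(np.uint8),s[i],ce[i]
dark=(hsv[...,2]<50).astype(np.uint8)
m,s,ce=big(dark,150,220,195,258);print("handle",s,ce)
r=cv2.minAreaRect(cv2.findContours(m,0,1)[0][0]);print(r)
bx=cv2.boxPoints(r);print(bx,onz(c,bx,98)[:,:2].round(1),onz(c,[ce],98).round(1))
br=((hsv[...,1]>90)&(hsv[...,0]<30)&(hsv[...,2]>60)).astype(np.uint8)
m,s,ce=big(br,285,170,330,255);print("tap",s,ce,onz(c,[ce],75).round(1))
m2,s,ce=big(((hsv[...,1]<60)&(hsv[...,2]>165)).astype(np.uint8)|m,280,180,335,245)
r=cv2.minAreaRect(cv2.findContours(m2,0,1)[0][0]);print("base",r);bx=cv2.boxPoints(r);print(onz(c,bx,5)[:,:2].round(1))
E
```

```text
handle [172 237   3   2   5] [173.2 237.4]
((173.0, 237.5), (1.0, 2.0), 90.0)
[[172. 237.]
 [174. 237.]
 [174. 238.]
 [172. 238.]] [[450.2 236. ]
 [450.1 231.4]
 [447.9 231.4]
 [448.  236. ]] [[449.2 233.2  98. ]]
tap [296 178  24  67 799] [307.02002503 211.1339174 ] [[501.6 -66.3  75. ]]
base ((310.5, 212.0), (64.0, 47.0), 90.0)
[[ 582.9  -22.1]
 [ 579.9 -135.3]
 [ 426.  -130.6]
 [ 428.8  -18.2]]
```

View pics/crop1.png

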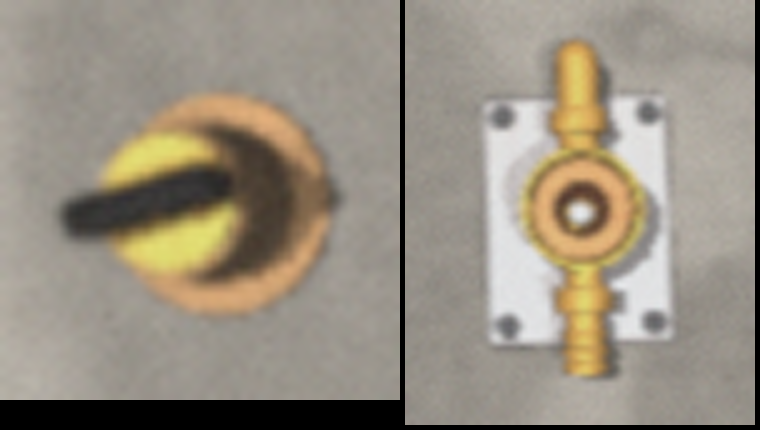

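The crop shows the black handle lying from crop (65,218) to (232,185) above the yellow flange centred at (170,203). The tap's mouth is at crop (581,208), the rounded spout end is up at (576,50), and the ribbed tail is down at (585,370).

```bash
python3 - <<'E'
from h import *
c=capture("top");im=c["img"];S=8
def up(im,x0,y0,x1,y1): return cv2.resize(im[y0:y1,x0:x1],None,fx=S,fy=S,interpolation=cv2.INTER_CUBIC)
def big(m):
    n,l,s,ce=cv2.connectedComponentsWithStats(m.astype(np.uint8));i=1+np.argmax(s[1:,4]);return (l==i).astype(np.uint8),s[i],ce[i]
def pix(p,x0,y0): return (np.array(p)+.5)/S-.5+np.array([x0,y0])
a=up(im,147,215,197,265).astype(int)
m,s,ce=big((a.max(2)<100)&(a[...,0]-a[...,2]<22))
r=cv2.minAreaRect(cv2.findContours(m,0,1)[0][0]);bx=cv2.boxPoints(r);print(r)
P=onz(c,pix(bx,147,215),98);print(P.round(1),"centre top",P.mean(0))
e=max([P[1]-P[0],P[2]-P[1]],key=lambda v:np.hypot(*v[:2]));print("yaw",np.arctan2(e[1],e[0]),"len",np.linalg.norm(e))
# yellow flange at z 64 (6+58)
m,s,ce=big((a[...,0]-a[...,2]>70)&(a[...,1]>170))
k=cv2.convexHull(max(cv2.findContours(m,0,1)[0],key=cv2.contourArea))
(cc,rr)=cv2.minEnclosingCircle(k);print("flange",onz(c,pix([cc],147,215),63),rr/S)
# stand foot
m,s,ce=big((a[...,0]-a[...,2]>45))
(cc,rr)=cv2.minEnclosingCircle(max(cv2.findContours(m,0,1)[0],key=cv2.contourArea));print("stand all",s/S)
b=up(im,290,170,330,255).astype(int);sat=b[...,0]-b[...,2]
# mouth: dark-red hole -> copper ring region
g=b.max(2)
def ro(n,m,z):
    m,s,ce=big(m);k=max(cv2.findContours(m,0,1)[0],key=cv2.contourArea)
    (cc,rr)=cv2.minEnclosingCircle(cv2.convexHull(k));print(n,pix([cc,ce],290,170),rr/S,onz(c,pix([cc,ce],290,170),z).round(1))
h=cv2.cvtColor(b.astype(np.uint8),cv2.COLOR_RGB2HSV)
ro("copper",(h[...,0]<14)&(h[...,1]>80)&(h[...,2]>130),90)
ro("hole",(g<150)&(sat>30)&(np.hypot(*(np.mgrid[0:b.shape[0],0:b.shape[1]]-np.array([41.6*S,17.4*S])[:,None,None]))<8*S),90)
m,s,ce=big(sat>60);ys,xs=np.nonzero(m);
row=lambda y0,y1:np.array([xs[(ys>=y0*S)&(ys<y1*S)].mean(),(y0+y1)/2*S])
pp=onz(c,pix([row(10,18),row(67,73)],290,170),65);print("pipe",pp.round(1));d=pp[0]-pp[1];print("tap yaw",np.arctan2(d[1],d[0]), "ext",pix([[s[0],s[1]],[s[0]+s[2],s[1]+s[3]]],290,170))
# base plate: fit white corners
w=(h[...,1]<25)&(h[...,2]>190)
# scene view check
c2=capture("scene");
print(proj(c2,[[501,-67,90],[450,232,98]]),proj(c,[[501,-67,90],[450,232,98]]))
x=cv2.resize(c2["img"][165:275,130:340],None,fx=3.8,fy=3.8,interpolation=cv2.INTER_CUBIC);cv2.imwrite("pics/crop2.png",x[:,:,::-1])
E
```

```text
((148.97247314453125, 203.2789764404297), (43.61503219604492, 175.7012176513672), 77.19573211669922)
[[445.  277.5  98. ]
 [454.8 228.4  98. ]
 [442.9 225.8  98. ]
 [433.  274.9  98. ]] centre top [443.90225428 251.65598627  98.        ]
yaw -1.3738781187647395 len 50.04203474257197
flange [[435.69767107 253.64564437  63.        ]] 7.332783222198486
stand all [  12.5     11.625   28.625   27.75  3232.125]
copper [[311.9375     212.375     ]
 [312.1625     212.45583333]] 1.3361098766326904 [[497.5 -76.7  90. ]
 [497.3 -77.2  90. ]]
hole [[306.91238403 211.33561325]
 [307.05658803 211.01659029]] 5.548070430755615 [[500.1 -65.6  90. ]
 [500.8 -65.9  90. ]]
pipe [[565.3 -65.7  65. ]
 [437.7 -65.9  65. ]]
tap yaw 0.0015346270675964879 ext [[294.8125 177.6875]
 [319.4375 244.8125]]
[[285.39168819 212.18186458]
 [162.31027893 180.13794931]] [[307.53445235 210.90789727]
 [173.74212541 237.05039192]]
```

View pics/crop2.png

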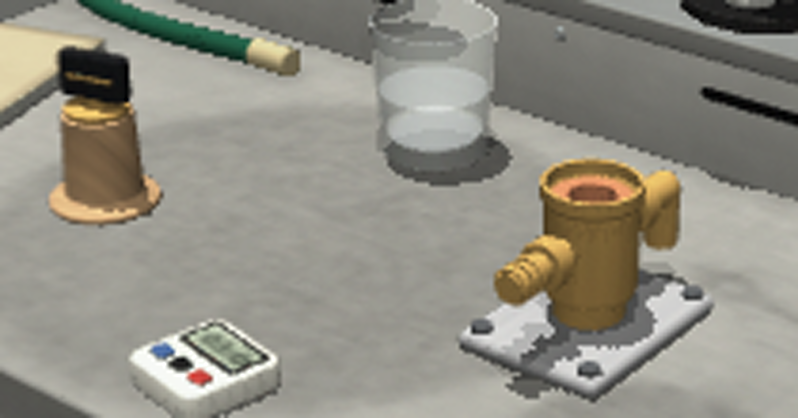

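The second crop agrees with the top view: handle top at crop (94,60), tap mouth ellipse centred at (593,187), glass behind at (435,80). Next I work out the approach shifts.

```bash
cat >> h.py <<'E'
def go(*tg, s=None):
    s=s or observe();p=np.array(s["eef_pos"]);M=R.from_rotvec(s["ee_rot"]).as_matrix()
    yaw=np.arctan2(M[1,0],M[0,0]);print("pos",p.round(1),"yaw",yaw.round(4),"tilt",M[:2,2].round(4),"t",s["clock"])
    for t in tg:
        d=M.T@(np.array(t[:3])-p)/300;n=np.abs(d).max()
        print("to",t,"tool shift",d.round(3))
        p=np.array(t[:3])
        if len(t)>3: print("  wz",(-(np.angle(np.exp(1j*(t[3]-yaw))))/(np.pi/4)).round(4))
E
python3 - <<'E'
from h import *
go((460,-150,249),(444,253,230,-1.374))
c2=capture("scene");print(proj(c2,[[443.7,253,98],[500.5,-67,90]]))
E
```

```text
pos [ 163.9 -577.   249.5] yaw -2.8648 tilt [-0.0003  0.0008] t 0.25
to (460, -150, 249) tool shift [-1.338  1.1    0.003]
to (444, 253, 230, -1.374) tool shift [-0.316  1.307  0.064]
  wz -1.8982
[[153.73311887 178.73913649]
 [285.24837028 212.2699153 ]]
```

{"op": "arm_command", "data": {"motion": [[-0.08,0.066,0,0,0,0,1],[-0.09,0.074,0,0,0,0,1],[-0.09,0.074,0,0,0,0,1],[-0.09,0.074,0,0,0,0,1],[-0.09,0.074,0,0,0,0,1],[-0.09,0.074,0,0,0,0,1],[-0.09,0.074,0,0,0,0,1],[-0.09,0.074,0,0,0,0,1],[-0.09,0.074,0,0,0,0,1],[-0.09,0.074,0,0,0,0,1]]}}

```text
clock: 1.13
eef_pos: [361.4, -291.4, 250.2]
ee_rot: [-0.433, 3.111, -0.0]
contact_force: [1.0, -0.3, -0.6]
opening: 85.5
gripper_force: 0.0
```

{"op": "arm_command", "data": {"motion": [[-0.09,0.074,0,0,0,0,1],[-0.09,0.074,0,0,0,0,1],[-0.09,0.074,0,0,0,0,1],[-0.09,0.074,0,0,0,0,1],[-0.088,0.072,0,0,0,0,1],[-0.028,0.115,0,0,0,0,1],[-0.028,0.115,0,0,0,0,1],[-0.028,0.115,0.01,0,0,0,1],[-0.028,0.115,0.01,0,0,0,1],[-0.028,0.115,0.01,0,0,0,1]]}}

```text
clock: 1.97
eef_pos: [452.8, 29.1, 241.1]
ee_rot: [-0.433, 3.111, 0.001]
contact_force: [0.6, 0.2, 1.1]
opening: 85.3
gripper_force: 0.0
```

{"op": "arm_command", "data": {"motion": [[-0.028,0.115,0.01,0,0,0,1],[-0.028,0.115,0.01,0,0,0,1],[-0.028,0.115,0.01,0,0,0,1],[-0.028,0.115,0,0,0,0,1],[-0.028,0.115,0,0,0,0,1],[-0.028,0.115,0,0,0,0,1],[0,0,0,0,0,-0.15,1],[0,0,0,0,0,-0.15,1],[0,0,0,0,0,-0.15,1],[0,0,0,0,0,-0.15,1]]}}

```text
clock: 2.8
eef_pos: [444.9, 240.6, 231.9]
ee_rot: [1.157, -2.92, -0.0]
contact_force: [0.1, 0.2, -0.6]
opening: 85.4
gripper_force: 0.0
```

{"op": "arm_command", "data": {"motion": [[0,0,0,0,0,-0.15,1],[0,0,0,0,0,-0.15,1],[0,0,0,0,0,-0.15,1],[0,0,0,0,0,-0.15,1],[0,0,0,0,0,-0.15,1],[0,0,0,0,0,-0.15,1],[0,0,0,0,0,-0.15,1],[0,0,0,0,0,-0.15,1],[0,0,0,0,0,-0.098,1],[0,0,0,0,0,0,1]]}}

```text
clock: 3.63
eef_pos: [445.0, 240.3, 232.0]
ee_rot: [-2.431, 1.989, 0.0]
contact_force: [1.0, -0.5, 0.7]
opening: 85.2
gripper_force: 0.0
```

```bash
python3 - <<'E'
from h import *
go((443.7,253,150,-1.374),(443.7,253,89))
for n in("scene","top"): 
    c=capture(n); 
    if n=="top":
        a=c["img"][170:300,90:250]
    else: a=c["img"][90:230,80:240]
    x=cv2.resize(a,(390*a.shape[1]//a.shape[0],390),interpolation=cv2.INTER_CUBIC)
    o=x if n=="scene" else np.hstack([o[:,:390],x[:,:400]])
cv2.imwrite("pics/pre.png",o[:,:,::-1])
E
```

```text
pos [445.  240.3 232. ] yaw -1.3715 tilt [-0.0001  0.0002] t 3.6333
to (443.7, 253, 150, -1.374) tool shift [-0.042 -0.004  0.273]
  wz 0.0032
to (443.7, 253, 89) tool shift [ 0.    -0.     0.203]
```

View pics/pre.png

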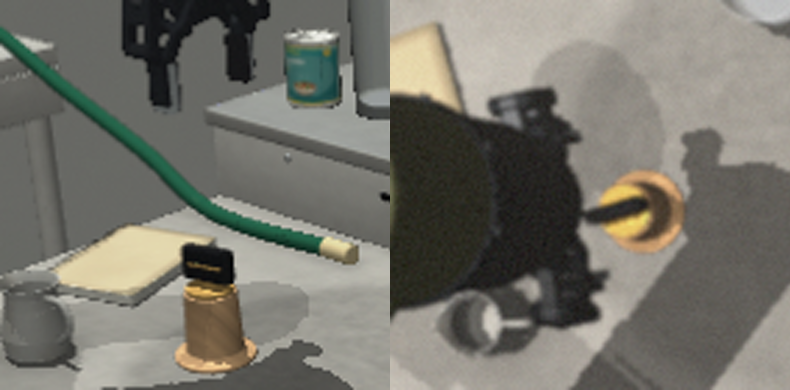

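The pre-grasp view shows the open fingers straddling the handle's direction above the stand. The jug at the lower left is well clear, so I'm descending.

{"op": "arm_command", "data": {"motion": [[-0.021,-0.002,0.05,0,0,0,1],[-0.021,-0.002,0.07,0,0,0,1],[0,0,0.07,0,0,0,1],[0,0,0.07,0,0,0,1],[0,0,0.06,0,0,0,1],[0,0,0.06,0,0,0,1],[0,0,0.05,0,0,0,1],[0,0,0.046,0,0,0,1],[0,0,0,0,0,0,1],[0,0,0,0,0,0,1]]}}

```text
clock: 4.57
eef_pos: [443.6, 252.6, 89.0]
ee_rot: [2.426, -1.994, 0.0]
contact_force: [0.8, -0.3, -0.1]
opening: 85.2
gripper_force: 0.0
```

{"op": "arm_command", "data": {"motion": [[0,0,0,0,0,0,0.3],[0,0,0,0,0,0,0.3],[0,0,0,0,0,0,0.3],[0,0,0,0,0,0,0],[0,0,0,0,0,0,0],[0,0,0,0,0,0,0],[0,0,0,0,0,0,0],[0,0,0,0,0,0,0]], "force": 25}}

```text
clock: 5.23
eef_pos: [444.0, 253.0, 89.6]
ee_rot: [-2.428, 1.992, -0.0]
contact_force: [0.6, 0.7, 2.4]
opening: 11.3
gripper_force: 29.3
```

```bash
python3 - <<'E'
from h import *
s=st();go((443.7,253,89))
E
```

```text
{'clock': np.float64(5.233), 'q': array([ 0.913, -0.161, -0.401,  0.   , -1.33 , -0.716]), 'eef_pos': array([444.039, 252.99 ,  89.634]), 'ee_rot': array([-2.428,  1.992, -0.   ]), 'contact_force': array([0.58 , 0.678, 2.378]), 'moment': array([-0.007, -0.016,  0.046]), 'opening': np.float64(11.339), 'gripper_force': np.float64(29.296)}
pos [444.  253.   89.6] yaw -1.3741 tilt [0.0006 0.0004] t 5.2333
to (443.7, 253, 89) tool shift [-0.     0.001  0.002]
```

{"op": "arm_command", "data": {"motion": [[0,0,0,0,0,0,0],[0,0,0,0,0,0,0],[0,0,-0.03,0,0,0,0],[0,0,-0.05,0,0,0,0],[0,0,-0.06,0,0,0,0],[0,0,-0.07,0,0,0,0],[0,0,-0.07,0,0,0,0],[0,0,-0.07,0,0,0,0],[0,0,-0.05,0,0,0,0],[0,0,0,0,0,0,0]], "force": 75}}

```text
clock: 6.07
eef_pos: [444.6, 253.4, 213.0]
ee_rot: [-2.425, 1.99, -0.001]
contact_force: [0.7, 0.5, -0.2]
opening: 10.7
gripper_force: 73.6
```

```bash
python3 - <<'E'
from h import *
s=st();go((500.5,-66.5,209,-3.1401))
E
```

```text
{'clock': np.float64(6.067), 'q': array([ 9.130e-01, -2.030e-01, -2.110e-01,  1.000e-03, -1.557e+00,
       -7.160e-01]), 'eef_pos': array([444.643, 253.403, 212.996]), 'ee_rot': array([-2.425e+00,  1.990e+00, -1.000e-03]), 'contact_force': array([ 0.696,  0.451, -0.175]), 'moment': array([-0.014, -0.041,  0.024]), 'opening': np.float64(10.708), 'gripper_force': np.float64(73.6)}
pos [444.6 253.4 213. ] yaw -1.3741 tilt [0.0037 0.0032] t 6.0667
to (500.5, -66.5, 209, -3.1401) tool shift [1.082 0.026 0.011]
  wz 2.2485
```

{"op": "arm_command", "data": {"motion": [[0.06,0.002,0,0,0,0,0],[0.11,0.003,0,0,0,0,0],[0.12,0.003,0,0,0,0,0],[0.12,0.003,0,0,0,0,0],[0.12,0.003,0,0,0,0,0],[0.12,0.003,0,0,0,0,0],[0.12,0.003,0,0,0,0,0],[0.12,0.003,0,0,0,0,0],[0.11,0.003,0,0,0,0,0],[0.082,0,0.011,0,0,0,0]]}}

```text
clock: 6.9
eef_pos: [499.2, -69.4, 205.3]
ee_rot: [2.427, -1.994, -0.001]
contact_force: [1.6, 1.4, -2.1]
opening: 10.7
gripper_force: 73.6
```

{"op": "arm_command", "data": {"motion": [[0,0,0,0,0,0.14,0],[0,0,0,0,0,0.15,0],[0,0,0,0,0,0.15,0],[0,0,0,0,0,0.15,0],[0,0,0,0,0,0.15,0],[0,0,0,0,0,0.15,0],[0,0,0,0,0,0.15,0],[0,0,0,0,0,0.15,0],[0,0,0,0,0,0.15,0],[0,0,0,0,0,0.15,0]]}}

```text
clock: 7.73
eef_pos: [499.0, -66.8, 204.4]
ee_rot: [0.915, -3.003, -0.002]
contact_force: [0.5, -0.3, -1.6]
opening: 11.0
gripper_force: 73.5
```

{"op": "arm_command", "data": {"motion": [[0,0,0,0,0,0.15,0],[0,0,0,0,0,0.15,0],[0,0,0,0,0,0.15,0],[0,0,0,0,0,0.15,0],[0,0,0,0,0,0.15,0],[0,0,0,0,0,0.108,0],[0,0,0,0,0,0,0],[0,0,0,0,0,0,0]]}}

```text
clock: 8.4
eef_pos: [499.1, -66.9, 204.9]
ee_rot: [-0.116, -3.138, -0.0]
contact_force: [-0.3, -0.5, -1.7]
opening: 10.7
gripper_force: 73.5
```

```bash
python3 - <<'E'
from h import *
s=st();go((500.5,-66.5,195,-3.1401))
c=capture("scene");p=s["eef_pos"];print(proj(c,[p,p-[0,0,83],[500.5,-66.5,90]]))
a=c["img"][105:275,200:370];cv2.imwrite("pics/over.png",cv2.resize(a,(595,595),interpolation=cv2.INTER_CUBIC)[:,:,::-1])
E
```

```text
{'clock': np.float64(8.4), 'q': array([ 2.670e-01, -2.190e-01, -2.390e-01, -1.000e-03, -1.552e+00,
       -1.912e+00]), 'eef_pos': array([499.147, -66.882, 204.866]), 'ee_rot': array([-0.116, -3.138, -0.   ]), 'contact_force': array([-0.306, -0.531, -1.731]), 'moment': array([ 0.009, -0.005, -0.033]), 'opening': np.float64(10.734), 'gripper_force': np.float64(73.495)}
pos [499.1 -66.9 204.9] yaw 3.0676 tilt [-0.0018  0.0002] t 8.4
to (500.5, -66.5, 195, -3.1401) tool shift [-0.004  0.002  0.033]
  wz -0.0961
[[286.38359134 158.33741233]
 [285.23291884 198.01045462]
 [285.0432914  212.2011405 ]]
```

View pics/over.png

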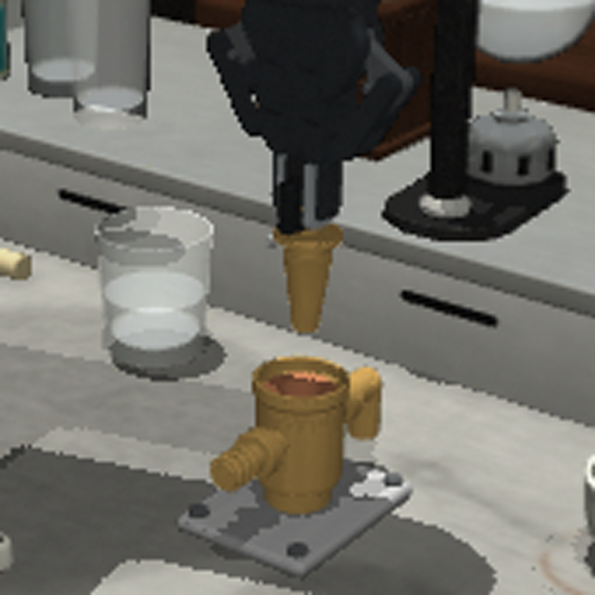

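The scene shows the plug hanging upright with its tip at crop (306,328), nearly over the mouth centred at about (301,380). It sits roughly 1 px to the right. I'll fix the yaw and measure that offset with masks.

{"op": "arm_command", "data": {"motion": [[0,0,0,0,0,-0.096,0],[0,0,0.03,0,0,0,0],[0,0,0.02,0,0,0,0],[0,0,0,0,0,0,0],[0,0,0,0,0,0,0]]}}

```text
clock: 8.87
eef_pos: [499.2, -67.0, 189.9]
ee_rot: [-0.003, -3.14, 0.0]
contact_force: [-0.1, -0.2, -0.2]
opening: 10.6
gripper_force: 73.5
```

```bash
python3 - <<'E'
from h import *
s=st();go((500.5,-66.5,190,-3.1401));p=s["eef_pos"]
c=capture("scene");S=6;x0,y0=262,150
a=cv2.resize(c["img"][150:240,262:312],None,fx=S,fy=S,interpolation=cv2.INTER_CUBIC).astype(int)
m=((a[...,0]-a[...,2])>40)
for r in range(0,a.shape[0],9):
    xs=np.nonzero(m[r])[0]
    if len(xs)>5: print(round((r+.5)/S-.5+y0,1),(np.array([xs[0],xs[-1],(xs[0]+xs[-1])/2])/S+x0).round(2))
for z in (-83+58,-83+46,-83+20,-83): print("plug pred z",z,proj(c,[p+[0,0,z]]).round(2))
for z in (90,70,30): print("tap pred",z,proj(c,[[500.5,-66.5,z]]).round(2))
b=proj(c,[500.5,-66.5,100]);print("px per mm x,y",(proj(c,[[501.5,-66.5,100],[500.5,-65.5,100]])-b).round(3))
E
```

```text
{'clock': np.float64(8.867), 'q': array([ 0.267, -0.218, -0.266, -0.   , -1.525, -1.84 ]), 'eef_pos': array([499.15 , -67.032, 189.864]), 'ee_rot': array([-3.00e-03, -3.14e+00,  0.00e+00]), 'contact_force': array([-0.088, -0.165, -0.224]), 'moment': array([-0.026, -0.018, -0.004]), 'opening': np.float64(10.598), 'gripper_force': np.float64(73.486)}
pos [499.2 -67.  189.9] yaw 3.1397 tilt [-0.0018 -0.0002] t 8.8667
to (500.5, -66.5, 190, -3.1401) tool shift [-0.004  0.002 -0.   ]
  wz -0.0043
176.6 [293.17 295.83 294.5 ]
178.1 [278.17 297.5  287.83]
179.6 [278.17 297.5  287.83]
181.1 [279.33 296.83 288.08]
182.6 [281.   294.33 287.67]
184.1 [280.67 294.83 287.75]
185.6 [281.17 294.33 287.75]
187.1 [281.33 293.83 287.58]
188.6 [281.33 293.5  287.42]
190.1 [281.67 293.5  287.58]
191.6 [281.83 293.33 287.58]
193.1 [282.17 292.5  287.33]
194.6 [282.17 292.5  287.33]
196.1 [282.33 292.17 287.25]
197.6 [282.5  291.67 287.08]
199.1 [283.   291.5  287.25]
200.6 [283.   291.33 287.17]
202.1 [283.17 291.17 287.17]
203.6 [283.17 290.67 286.92]
205.1 [283.83 290.5  287.17]
206.6 [279.33 291.83 28
[... 181 characters left out ...]
17.1 [273.   308.5  290.75]
218.6 [273.33 308.33 290.83]
220.1 [273.5  308.33 290.92]
221.6 [273.5  308.17 290.83]
223.1 [273.33 308.17 290.75]
224.6 [273.33 308.17 290.75]
226.1 [273.33 307.83 290.58]
227.6 [271.17 307.83 289.5 ]
229.1 [268.67 307.33 288.  ]
230.6 [267.5 297.5 282.5]
232.1 [266.5 297.5 282. ]
233.6 [264.17 297.5  280.83]
235.1 [262.   297.33 279.67]
236.6 [262.   297.33 279.67]
238.1 [262.   297.33 279.67]
plug pred z -25 [[285.88 177.84]]
plug pred z -37 [[285.72 183.55]]
plug pred z -63 [[285.36 195.72]]
plug pred z -83 [[285.1 204.9]]
tap pred 90 [[285.04 212.2 ]]
tap pred 70 [[284.78 221.08]]
tap pred 30 [[284.27 238.39]]
px per mm x,y [[ 0.288 -0.174]
 [-0.412 -0.136]]
```

{"op": "arm_command", "data": {"motion": [[0,0.006,0.02,0,0,-0.003,0],[0,0,0.02,0,0,0,0],[0,0,0.02,0,0,0,0],[0,0,0.02,0,0,0,0],[0,0,0.02,0,0,0,0],[0,0,0,0,0,0,0]]}}

```text
clock: 9.42
eef_pos: [498.9, -65.1, 158.9]
ee_rot: [0.002, -3.139, -0.0]
contact_force: [-0.4, -1.0, -1.9]
opening: 10.6
gripper_force: 73.5
```

{"op": "arm_command", "data": {"motion": [[0,0,0.007,0,0,0,0],[0,0,0.007,0,0,0,0],[0,0,0,0,0,0,0],[0,0,0,0,0,0,0]]}}

```text
clock: 9.75
eef_pos: [499.7, -65.2, 156.8]
ee_rot: [-0.002, 3.141, 0.0]
contact_force: [0.6, -0.9, -2.0]
opening: 10.8
gripper_force: 73.5
```

```bash
python3 - <<'E'
from h import *
s=st();go((499.2,-65.3,150,-3.1401))
E
```

```text
{'clock': np.float64(9.75), 'q': array([ 0.271, -0.212, -0.321, -0.   , -1.462, -1.841]), 'eef_pos': array([499.654, -65.186, 156.786]), 'ee_rot': array([-2.000e-03,  3.141e+00,  0.000e+00]), 'contact_force': array([ 0.647, -0.86 , -2.018]), 'moment': array([ 0.049, -0.023,  0.025]), 'opening': np.float64(10.777), 'gripper_force': np.float64(73.486)}
pos [499.7 -65.2 156.8] yaw -3.1405 tilt [0.0001 0.0001] t 9.75
to (499.2, -65.3, 150, -3.1401) tool shift [ 0.002 -0.     0.023]
  wz -0.0005
```

{"op": "arm_command", "data": {"motion": [[0,0,0.007,0,0,0,0],[0,0,0.007,0,0,0,0],[0,0,0,0,0,0,0]]}}

```text
clock: 10.0
eef_pos: [499.4, -65.1, 152.0]
ee_rot: [0.002, -3.141, -0.0]
contact_force: [1.0, 0.2, -1.9]
opening: 10.7
gripper_force: 73.5
```

{"op": "arm_command", "data": {"motion": [[0,0,0.007,0,0,0,0],[0,0,0,0,0,0,0],[0,0,0,0,0,0,0]]}}

```text
clock: 10.25
eef_pos: [499.5, -65.2, 150.2]
ee_rot: [0.002, -3.141, -0.0]
contact_force: [0.4, 0.2, -2.9]
opening: 10.5
gripper_force: 73.5
```

{"op": "arm_command", "data": {"motion": [[0,0,0.007,0,0,0,0],[0,0,0,0,0,0,0],[0,0,0,0,0,0,0]]}}

```text
clock: 10.5
eef_pos: [499.5, -65.2, 148.1]
ee_rot: [0.002, -3.141, -0.0]
contact_force: [0.6, 0.2, -2.1]
opening: 10.6
gripper_force: 73.5
```

{"op": "arm_command", "data": {"motion": [[0,0,0.007,0,0,0,0],[0,0,0,0,0,0,0],[0,0,0,0,0,0,0]]}}

```text
clock: 10.75
eef_pos: [499.5, -65.2, 146.0]
ee_rot: [0.002, -3.141, -0.0]
contact_force: [0.3, -0.2, -1.1]
opening: 10.9
gripper_force: 73.5
```

{"op": "arm_command", "data": {"motion": [[0,0,0.007,0,0,0,0],[0,0,0,0,0,0,0],[0,0,0,0,0,0,0]]}}

```text
clock: 11.0
eef_pos: [499.5, -65.2, 143.9]
ee_rot: [0.002, -3.141, -0.0]
contact_force: [0.4, -0.2, -2.1]
opening: 10.6
gripper_force: 73.5
```

{"op": "arm_command", "data": {"motion": [[0,0,0.007,0,0,0,0],[0,0,0,0,0,0,0],[0,0,0,0,0,0,0]]}}

```text
clock: 11.25
eef_pos: [499.8, -65.2, 142.3]
ee_rot: [-0.002, 3.141, -0.0]
contact_force: [-0.5, -0.1, -0.8]
opening: 10.9
gripper_force: 73.9
```

{"op": "arm_command", "data": {"motion": [[0,0,0.007,0,0,0,0],[0,0,0,0,0,0,0],[0,0,0,0,0,0,0]]}}

```text
clock: 11.5
eef_pos: [499.9, -65.2, 140.7]
ee_rot: [-0.002, 3.14, -0.0]
contact_force: [-1.5, 0.8, 5.2]
opening: 10.6
gripper_force: 74.5
```

{"op": "arm_command", "data": {"motion": [[0,0,0.007,0,0,0,0],[0,0,0,0,0,0,0],[0,0,0,0,0,0,0]]}}

```text
clock: 11.75
eef_pos: [499.9, -65.2, 138.4]
ee_rot: [-0.002, 3.141, -0.0]
contact_force: [-1.6, 0.5, 5.4]
opening: 10.7
gripper_force: 74.5
```

{"op": "arm_command", "data": {"motion": [[0,0,0.007,0,0,0,0],[0,0,0,0,0,0,0],[0,0,0,0,0,0,0]]}}

```text
clock: 12.0
eef_pos: [499.7, -65.3, 136.2]
ee_rot: [-0.002, 3.141, -0.0]
contact_force: [-0.6, 0.6, 3.8]
opening: 10.9
gripper_force: 74.6
```

```bash
python3 -c "
from h import *
st()"
```

```text
{'clock': np.float64(12.0), 'q': array([ 0.271, -0.205, -0.353,  0.   , -1.423, -1.841]), 'eef_pos': array([499.707, -65.255, 136.195]), 'ee_rot': array([-2.000e-03,  3.141e+00, -0.000e+00]), 'contact_force': array([-0.584,  0.643,  3.795]), 'moment': array([0.07 , 0.531, 0.05 ]), 'opening': np.float64(10.873), 'gripper_force': np.float64(74.614)}
```

{"op": "arm_command", "data": {"motion": [[0.004,0,0,0,0,0,0],[0,0,0,0,0,0,0],[0,0,0,0,0,0,0]]}}

```text
clock: 12.25
eef_pos: [499.3, -65.2, 136.8]
ee_rot: [-0.002, 3.139, -0.0]
contact_force: [1.7, 0.2, 6.2]
opening: 10.5
gripper_force: 74.6
```

```bash
python3 -c "
from h import *
st()"
```

```text
{'clock': np.float64(12.25), 'q': array([ 2.720e-01, -2.090e-01, -3.550e-01,  1.000e-03, -1.422e+00,
       -1.841e+00]), 'eef_pos': array([499.282, -65.248, 136.788]), 'ee_rot': array([-2.000e-03,  3.139e+00, -0.000e+00]), 'contact_force': array([1.717, 0.188, 6.239]), 'moment': array([ 0.001, -0.391, -0.025]), 'opening': np.float64(10.499), 'gripper_force': np.float64(74.56)}
```

{"op": "arm_command", "data": {"motion": [[0,0,0.007,0,0,0,0],[0,0,0,0,0,0,0],[0,0,0,0,0,0,0]]}}

```text
clock: 12.5
eef_pos: [499.1, -65.3, 134.6]
ee_rot: [-0.002, 3.139, -0.0]
contact_force: [0.6, -0.6, 4.9]
opening: 11.0
gripper_force: 74.6
```

```bash
python3 -c "
from h import *
st()"
```

```text
{'clock': np.float64(12.5), 'q': array([ 2.720e-01, -2.080e-01, -3.590e-01,  1.000e-03, -1.418e+00,
       -1.841e+00]), 'eef_pos': array([499.125, -65.309, 134.553]), 'ee_rot': array([-2.000e-03,  3.139e+00, -0.000e+00]), 'contact_force': array([ 0.623, -0.556,  4.874]), 'moment': array([-0.055, -0.17 , -0.022]), 'opening': np.float64(10.996), 'gripper_force': np.float64(74.588)}
```

{"op": "arm_command", "data": {"motion": [[-0.001,0,0.005,0,0,0,0],[0,0,0.002,0,0,0,0],[0,0,0,0,0,0,0]]}}

```text
clock: 12.75
eef_pos: [499.2, -65.4, 132.9]
ee_rot: [-0.002, 3.14, -0.001]
contact_force: [-2.4, 0.8, 8.9]
opening: 10.7
gripper_force: 75.2
```

{"op": "arm_command", "data": {"motion": [[0,0,0.005,0,0,0,0],[0,0,0,0,0,0,0],[0,0,0,0,0,0,0]]}}

```text
clock: 13.0
eef_pos: [499.0, -65.5, 131.4]
ee_rot: [-0.002, 3.14, -0.001]
contact_force: [-2.7, -0.4, 9.4]
opening: 10.8
gripper_force: 75.2
```

```bash
python3 -c "
from h import *
st()"
```

```text
{'clock': np.float64(13.0), 'q': array([ 2.710e-01, -2.060e-01, -3.630e-01,  1.000e-03, -1.413e+00,
       -1.841e+00]), 'eef_pos': array([498.96 , -65.496, 131.419]), 'ee_rot': array([-2.00e-03,  3.14e+00, -1.00e-03]), 'contact_force': array([-2.659, -0.378,  9.434]), 'moment': array([ 0.034,  1.085, -0.012]), 'opening': np.float64(10.832), 'gripper_force': np.float64(75.161)}
```

{"op": "arm_command", "data": {"motion": [[0.0025,0,0,0,0,0,0],[0,0,0.003,0,0,0,0],[0,0,0,0,0,0,0]]}}

```text
clock: 13.25
eef_pos: [498.6, -65.5, 130.6]
ee_rot: [-0.002, 3.139, -0.001]
contact_force: [-1.6, -0.7, 8.0]
opening: 10.8
gripper_force: 74.9
```

{"op": "arm_command", "data": {"motion": [[0,0,0.003,0,0,0,0],[0,0,0,0,0,0,0],[0,0,0,0,0,0,0]]}}

```text
clock: 13.5
eef_pos: [498.6, -65.5, 129.9]
ee_rot: [-0.002, 3.139, -0.001]
contact_force: [-2.4, -0.8, 8.0]
opening: 10.4
gripper_force: 75.3
```

```bash
python3 -c "
from h import *
st()"
```

```text
{'clock': np.float64(13.5), 'q': array([ 2.720e-01, -2.080e-01, -3.670e-01,  1.000e-03, -1.409e+00,
       -1.841e+00]), 'eef_pos': array([498.59 , -65.524, 129.886]), 'ee_rot': array([-2.000e-03,  3.139e+00, -1.000e-03]), 'contact_force': array([-2.373, -0.828,  7.951]), 'moment': array([-0.073,  0.679,  0.081]), 'opening': np.float64(10.384), 'gripper_force': np.float64(75.322)}
```

{"op": "arm_command", "data": {"motion": [[0.0015,0,0.002,0,0,0,0],[0,0,0.002,0,0,0,0],[0,0,0,0,0,0,0]]}}

```text
clock: 13.75
eef_pos: [498.4, -65.5, 128.9]
ee_rot: [-0.002, 3.139, -0.001]
contact_force: [-1.2, -0.6, 9.3]
opening: 10.8
gripper_force: 75.2
```

{"op": "arm_command", "data": {"motion": [[0.0005,0,0.003,0,0,0,0],[0,0,0,0,0,0,0],[0,0,0,0,0,0,0]]}}

```text
clock: 14.0
eef_pos: [498.2, -65.5, 128.1]
ee_rot: [-0.002, 3.138, -0.001]
contact_force: [-1.2, -1.0, 10.6]
opening: 10.8
gripper_force: 75.4
```

```bash
python3 -c "
from h import *
st()"
```

```text
{'clock': np.float64(14.0), 'q': array([ 0.272, -0.209, -0.371,  0.002, -1.405, -1.842]), 'eef_pos': array([498.231, -65.538, 128.131]), 'ee_rot': array([-2.000e-03,  3.138e+00, -1.000e-03]), 'contact_force': array([-1.164, -1.039, 10.588]), 'moment': array([-0.064,  0.586,  0.017]), 'opening': np.float64(10.783), 'gripper_force': np.float64(75.394)}
```

{"op": "arm_command", "data": {"motion": [[0.001,-0.001,0.003,0,0,0,0],[0,0,0,0,0,0,0],[0,0,0,0,0,0,0]]}}

```text
clock: 14.25
eef_pos: [498.1, -65.6, 127.5]
ee_rot: [-0.002, 3.138, -0.001]
contact_force: [-1.7, 1.0, 11.5]
opening: 10.7
gripper_force: 75.6
```

{"op": "arm_command", "data": {"motion": [[0.001,0,0.003,0,0,0,0],[0,0,0,0,0,0,0],[0,0,0,0,0,0,0]]}}

```text
clock: 14.5
eef_pos: [498.1, -65.6, 127.3]
ee_rot: [-0.002, 3.137, -0.001]
contact_force: [-1.9, 1.7, 14.4]
opening: 11.1
gripper_force: 76.0
```

```bash
python3 -c "
from h import *
st()"
```

```text
{'clock': np.float64(14.5), 'q': array([ 0.272, -0.21 , -0.374,  0.002, -1.402, -1.842]), 'eef_pos': array([498.13 , -65.637, 127.344]), 'ee_rot': array([-2.000e-03,  3.137e+00, -1.000e-03]), 'contact_force': array([-1.877,  1.717, 14.39 ]), 'moment': array([0.48 , 0.873, 0.054]), 'opening': np.float64(11.074), 'gripper_force': np.float64(75.984)}
```

{"op": "arm_command", "data": {"motion": [[0.001,0.001,0.003,0,0,0,0],[0,0,0,0,0,0,0],[0,0,0,0,0,0,0]]}}

```text
clock: 14.75
eef_pos: [498.1, -65.6, 127.2]
ee_rot: [-0.003, 3.136, -0.002]
contact_force: [-3.8, 1.4, 16.2]
opening: 10.5
gripper_force: 76.3
```

{"op": "arm_command", "data": {"motion": [[0,0,0.002,0,0,0,0],[0,0,0,0,0,0,0],[0,0,0,0,0,0,0]]}}

```text
clock: 15.0
eef_pos: [498.1, -65.6, 127.1]
ee_rot: [-0.003, 3.136, -0.002]
contact_force: [-3.7, 0.6, 19.7]
opening: 10.7
gripper_force: 76.7
```

```bash
python3 -c "
from h import *
st()"
```

```text
{'clock': np.float64(15.0), 'q': array([ 0.273, -0.211, -0.376,  0.003, -1.401, -1.842]), 'eef_pos': array([498.123, -65.598, 127.112]), 'ee_rot': array([-3.000e-03,  3.136e+00, -2.000e-03]), 'contact_force': array([-3.714,  0.63 , 19.734]), 'moment': array([0.513, 1.543, 0.029]), 'opening': np.float64(10.663), 'gripper_force': np.float64(76.706)}
```

{"op": "arm_command", "data": {"motion": [[0.002,0,0.001,0,0,0,0],[0,0,0,0,0,0,0],[0,0,0,0,0,0,0]]}}

```text
clock: 15.25
eef_pos: [498.0, -65.6, 127.1]
ee_rot: [-0.003, 3.134, -0.002]
contact_force: [-1.9, 1.0, 18.7]
opening: 10.8
gripper_force: 76.6
```

```bash
python3 -c "
from h import *
st()"
```

```text
{'clock': np.float64(15.25), 'q': array([ 0.273, -0.213, -0.377,  0.003, -1.4  , -1.843]), 'eef_pos': array([498.001, -65.582, 127.103]), 'ee_rot': array([-3.000e-03,  3.134e+00, -2.000e-03]), 'contact_force': array([-1.913,  0.967, 18.697]), 'moment': array([0.435, 0.893, 0.026]), 'opening': np.float64(10.772), 'gripper_force': np.float64(76.629)}
```

{"op": "arm_command", "data": {"motion": [[0,-0.0003,0,0,0,-0.03,0],[0,-0.0003,0,0,0,-0.03,0]]}}

```text
clock: 15.42
eef_pos: [498.0, -65.7, 126.9]
ee_rot: [-0.078, 3.133, -0.002]
contact_force: [-2.6, 0.2, 16.5]
opening: 10.9
gripper_force: 76.4
```

```bash
python3 -c "
from h import *
st()"
```

```text
{'clock': np.float64(15.417), 'q': array([ 0.273, -0.213, -0.377,  0.003, -1.399, -1.794]), 'eef_pos': array([497.982, -65.714, 126.922]), 'ee_rot': array([-7.800e-02,  3.133e+00, -2.000e-03]), 'contact_force': array([-2.558,  0.221, 16.471]), 'moment': array([ 0.388,  0.826, -0.062]), 'opening': np.float64(10.867), 'gripper_force': np.float64(76.388)}
```

{"op": "arm_command", "data": {"motion": [[0,0,0.003,0,0,0,0],[0,-0.0003,0.0005,0,0,-0.04,0],[0,-0.0003,0.0005,0,0,-0.04,0]]}}

```text
clock: 15.67
eef_pos: [498.1, -65.9, 126.6]
ee_rot: [-0.177, 3.129, -0.002]
contact_force: [-3.9, 2.1, 21.5]
opening: 11.0
gripper_force: 77.1
```

{"op": "arm_command", "data": {"motion": [[0,-0.0003,0.0005,0,0,-0.04,0],[0,-0.0003,0.0005,0,0,-0.04,0]]}}

```text
clock: 15.83
eef_pos: [498.1, -66.1, 126.4]
ee_rot: [-0.275, 3.122, -0.003]
contact_force: [-5.1, 2.4, 22.9]
opening: 10.5
gripper_force: 77.2
```

```bash
python3 -c "
from h import *
st()"
```

```text
{'clock': np.float64(15.833), 'q': array([ 0.272, -0.212, -0.378,  0.003, -1.398, -1.668]), 'eef_pos': array([498.136, -66.108, 126.443]), 'ee_rot': array([-2.750e-01,  3.122e+00, -3.000e-03]), 'contact_force': array([-5.105,  2.448, 22.911]), 'moment': array([ 0.804,  1.797, -0.266]), 'opening': np.float64(10.503), 'gripper_force': np.float64(77.204)}
```

{"op": "arm_command", "data": {"motion": [[0.002,0.0005,0,0,0,-0.04,0],[0,0,0,0,0,-0.04,0]]}}

```text
clock: 16.0
eef_pos: [498.0, -66.2, 126.4]
ee_rot: [-0.373, 3.11, -0.004]
contact_force: [-1.7, 0.4, 20.3]
opening: 11.1
gripper_force: 76.7
```

{"op": "arm_command", "data": {"motion": [[0,0,0.0003,0,0,-0.04,0],[0,-0.0003,0.0003,0,0,-0.04,0]]}}

```text
clock: 16.17
eef_pos: [498.0, -66.4, 126.3]
ee_rot: [-0.47, 3.097, -0.005]
contact_force: [-1.3, 1.0, 21.3]
opening: 10.6
gripper_force: 76.9
```

```bash
python3 -c "
from h import *
st()"
```

```text
{'clock': np.float64(16.167), 'q': array([ 0.272, -0.214, -0.38 ,  0.004, -1.396, -1.542]), 'eef_pos': array([498.026, -66.407, 126.282]), 'ee_rot': array([-0.47 ,  3.097, -0.005]), 'contact_force': array([-1.344,  0.998, 21.298]), 'moment': array([ 0.181,  0.731, -0.253]), 'opening': np.float64(10.598), 'gripper_force': np.float64(76.868)}
```

{"op": "arm_command", "data": {"motion": [[0,-0.0003,0.0003,0,0,-0.05,0],[0,-0.0003,0.0003,0,0,-0.05,0],[0,-0.0003,0.0003,0,0,-0.05,0]]}}

```text
clock: 16.42
eef_pos: [498.2, -66.7, 126.2]
ee_rot: [-0.652, 3.064, -0.006]
contact_force: [-1.7, -0.0, 21.4]
opening: 10.0
gripper_force: 77.1
```

```bash
python3 -c "
from h import *
st()"
```

```text
{'clock': np.float64(16.417), 'q': array([ 0.271, -0.213, -0.38 ,  0.004, -1.396, -1.424]), 'eef_pos': array([498.161, -66.724, 126.172]), 'ee_rot': array([-0.652,  3.064, -0.006]), 'contact_force': array([-1.716e+00, -1.300e-02,  2.145e+01]), 'moment': array([ 0.166,  0.798, -0.295]), 'opening': np.float64(10.034), 'gripper_force': np.float64(77.079)}
```

{"op": "arm_command", "data": {"motion": [[0.0005,-0.0003,0.0003,0,0,-0.05,0],[0,-0.0003,0.0003,0,0,-0.05,0],[0,-0.0003,0.0003,0,0,-0.05,0]]}}

```text
clock: 16.67
eef_pos: [498.3, -67.0, 126.1]
ee_rot: [-0.831, 3.02, -0.007]
contact_force: [-0.8, 0.1, 22.1]
opening: 10.5
gripper_force: 77.0
```

{"op": "arm_command", "data": {"motion": [[0,-0.0003,0.0002,0,0,-0.05,0],[0,-0.0003,0.0003,0,0,-0.05,0]]}}

```text
clock: 16.83
eef_pos: [498.4, -67.3, 126.0]
ee_rot: [-0.949, 2.985, -0.007]
contact_force: [-2.4, 0.1, 22.1]
opening: 10.7
gripper_force: 77.2
```

```bash
python3 -c "
from h import *
st()"
```

```text
{'clock': np.float64(16.833), 'q': array([ 0.27 , -0.213, -0.38 ,  0.004, -1.395, -1.226]), 'eef_pos': array([498.414, -67.253, 126.016]), 'ee_rot': array([-0.949,  2.985, -0.007]), 'contact_force': array([-2.37 ,  0.061, 22.126]), 'moment': array([ 0.134,  0.826, -0.284]), 'opening': np.float64(10.678), 'gripper_force': np.float64(77.171)}
```

{"op": "arm_command", "data": {"motion": [[0.001,0,0.0001,0,0,-0.05,0],[0,-0.0001,0.0002,0,0,-0.05,0],[0,-0.0003,0.0002,0,0,-0.05,0]]}}

```text
clock: 17.08
eef_pos: [498.6, -67.6, 126.0]
ee_rot: [-1.123, 2.924, -0.009]
contact_force: [-0.3, -0.1, 22.4]
opening: 10.9
gripper_force: 77.1
```

{"op": "arm_command", "data": {"motion": [[0,-0.0003,0.0002,0,0,-0.05,0],[0,-0.0003,0.0002,0,0,-0.05,0],[0,-0.0003,0.0002,0,0,-0.05,0]]}}

```text
clock: 17.33
eef_pos: [498.8, -67.8, 126.0]
ee_rot: [-1.293, 2.853, -0.01]
contact_force: [-0.8, -0.8, 22.0]
opening: 10.4
gripper_force: 77.1
```

```bash
python3 -c "
from h import *
st()"
```

```text
{'clock': np.float64(17.333), 'q': array([ 0.269, -0.213, -0.38 ,  0.005, -1.394, -0.99 ]), 'eef_pos': array([498.802, -67.811, 125.954]), 'ee_rot': array([-1.293,  2.853, -0.01 ]), 'contact_force': array([-0.828, -0.757, 22.036]), 'moment': array([-0.029,  0.357, -0.402]), 'opening': np.float64(10.406), 'gripper_force': np.float64(77.133)}
```

{"op": "arm_command", "data": {"motion": [[0,-0.0003,0.0002,0,0,-0.05,0],[0,-0.0003,0.0002,0,0,-0.05,0],[0,-0.0003,0.0001,0,0,-0.05,0]]}}

```text
clock: 17.58
eef_pos: [499.1, -68.0, 125.9]
ee_rot: [-1.459, 2.772, -0.011]
contact_force: [-1.2, -0.9, 22.5]
opening: 10.8
gripper_force: 77.1
```

{"op": "arm_command", "data": {"motion": [[0,-0.0003,0.0002,0,0,-0.05,0],[0,-0.0003,0.0002,0,0,-0.05,0],[0,-0.0003,0.0001,0,0,-0.05,0]]}}

```text
clock: 17.83
eef_pos: [499.4, -68.2, 125.9]
ee_rot: [-1.62, 2.682, -0.012]
contact_force: [-0.7, -1.0, 22.0]
opening: 10.4
gripper_force: 77.1
```

```bash
python3 -c "
from h import *
st();go((499,-68,126,-1.5693))"
```

```text
{'clock': np.float64(17.833), 'q': array([ 0.268, -0.211, -0.379,  0.005, -1.393, -0.753]), 'eef_pos': array([499.384, -68.202, 125.893]), 'ee_rot': array([-1.62 ,  2.682, -0.012]), 'contact_force': array([-0.692, -0.998, 22.   ]), 'moment': array([-0.18 ,  0.182, -0.278]), 'opening': np.float64(10.433), 'gripper_force': np.float64(77.117)}
pos [499.4 -68.2 125.9] yaw -2.0547 tilt [ 0.0114 -0.0022] t 17.8333
to (499, -68, 126, -1.5693) tool shift [-0.     0.001 -0.   ]
  wz -0.618
```

{"op": "arm_command", "data": {"motion": [[0,-0.0003,0.0001,0,0,-0.05,0],[0,-0.0003,0.0001,0,0,-0.05,0],[0,-0.0003,0.0001,0,0,-0.05,0]]}}

```text
clock: 18.08
eef_pos: [499.7, -68.3, 125.9]
ee_rot: [-1.775, 2.582, -0.013]
contact_force: [0.1, -0.8, 21.9]
opening: 10.7
gripper_force: 77.1
```

{"op": "arm_command", "data": {"motion": [[0,-0.0003,0.0002,0,0,-0.05,0],[0,-0.0003,0.0001,0,0,-0.05,0],[0,-0.0003,0.0001,0,0,-0.05,0]]}}

```text
clock: 18.33
eef_pos: [500.0, -68.4, 125.8]
ee_rot: [-1.924, 2.473, -0.014]
contact_force: [0.6, -1.0, 22.5]
opening: 10.8
gripper_force: 77.3
```

{"op": "arm_command", "data": {"motion": [[0,-0.0003,0.0001,0,0,-0.05,0],[0,-0.0003,0.0001,0,0,-0.05,0],[0,-0.0003,0.0001,0,0,-0.05,0]]}}

```text
clock: 18.58
eef_pos: [500.4, -68.5, 125.8]
ee_rot: [-2.067, 2.356, -0.015]
contact_force: [0.1, -1.3, 22.7]
opening: 11.1
gripper_force: 77.1
```

```bash
python3 -c "
from h import *
st();go((499,-68,126,-1.5693))"
```

```text
{'clock': np.float64(18.583), 'q': array([ 0.267, -0.209, -0.377,  0.005, -1.392, -0.399]), 'eef_pos': array([500.381, -68.516, 125.843]), 'ee_rot': array([-2.067,  2.356, -0.015]), 'contact_force': array([ 0.075, -1.258, 22.706]), 'moment': array([-0.337, -0.055, -0.247]), 'opening': np.float64(11.11), 'gripper_force': np.float64(77.147)}
pos [500.4 -68.5 125.8] yaw -1.7013 tilt [ 0.012  -0.0023] t 18.5833
to (499, -68, 126, -1.5693) tool shift [-0.001  0.005 -0.001]
  wz -0.1681
```

{"op": "arm_command", "data": {"motion": [[0,-0.0002,0.0001,0,0,-0.05,0],[0,-0.0002,0.0001,0,0,-0.05,0],[0,-0.0002,0,0,0,-0.05,0],[0,0,0,0,0,-0.028,0],[0,0,0,0,0,0,0]]}}

```text
clock: 19.0
eef_pos: [500.8, -68.5, 125.8]
ee_rot: [-2.226, 2.207, -0.016]
contact_force: [1.7, -1.3, 21.9]
opening: 10.6
gripper_force: 77.1
```

{"op": "arm_command", "data": {"motion": [[0,0,-0.003,0,0,0,0],[0,0,-0.003,0,0,0,0],[0,0,-0.003,0,0,0,0],[0,0,0,0,0,0,0]]}}

```text
clock: 19.33
eef_pos: [500.6, -68.5, 125.9]
ee_rot: [-2.225, 2.209, -0.014]
contact_force: [8.1, -3.7, 10.0]
opening: 10.4
gripper_force: 75.1
```

```bash
python3 -c "
from h import *
st();go((499,-68,126,-1.5693))"
```

```text
{'clock': np.float64(19.333), 'q': array([ 0.267, -0.207, -0.375,  0.005, -1.393, -0.26 ]), 'eef_pos': array([500.588, -68.451, 125.884]), 'ee_rot': array([-2.225,  2.209, -0.014]), 'contact_force': array([ 8.139, -3.665, 10.009]), 'moment': array([-1.382, -2.832, -0.184]), 'opening': np.float64(10.422), 'gripper_force': np.float64(75.147)}
pos [500.6 -68.5 125.9] yaw -1.5636 tilt [ 0.0111 -0.0018] t 19.3333
to (499, -68, 126, -1.5693) tool shift [-0.002  0.005 -0.   ]
  wz 0.0073
```

{"op": "arm_command", "data": {"motion": [[0.002,-0.003,-0.003,0,0,0,0],[0,-0.003,-0.002,0,0,0,0],[0,0,0,0,0,0,0]]}}

```text
clock: 19.58
eef_pos: [500.9, -68.6, 125.9]
ee_rot: [-2.227, 2.211, -0.008]
contact_force: [4.1, -2.0, 8.1]
opening: 10.9
gripper_force: 75.0
```

```bash
python3 -c "
from h import *
st()"
```

```text
{'clock': np.float64(19.583), 'q': array([ 0.265, -0.202, -0.37 ,  0.003, -1.397, -0.258]), 'eef_pos': array([500.916, -68.591, 125.913]), 'ee_rot': array([-2.227,  2.211, -0.008]), 'contact_force': array([ 4.054, -1.965,  8.111]), 'moment': array([-0.535, -1.319, -0.121]), 'opening': np.float64(10.854), 'gripper_force': np.float64(74.997)}
```

{"op": "arm_command", "data": {"motion": [[0.001,-0.003,-0.003,0,0,0,0],[0,-0.001,-0.002,0,0,0,0],[0,0,0,0,0,0,0]]}}

```text
clock: 19.83
eef_pos: [501.0, -68.6, 125.9]
ee_rot: [-2.228, 2.212, -0.004]
contact_force: [4.4, -1.4, 6.0]
opening: 10.4
gripper_force: 74.6
```

```bash
python3 -c "
from h import *
st()"
```

```text
{'clock': np.float64(19.833), 'q': array([ 2.64e-01, -1.99e-01, -3.67e-01,  1.00e-03, -1.40e+00, -2.57e-01]), 'eef_pos': array([501.024, -68.611, 125.919]), 'ee_rot': array([-2.228,  2.212, -0.004]), 'contact_force': array([ 4.397, -1.408,  6.031]), 'moment': array([-0.504, -1.444, -0.191]), 'opening': np.float64(10.438), 'gripper_force': np.float64(74.588)}
```

{"op": "arm_command", "data": {"motion": [[0,-0.003,-0.003,0,0,0,0],[0,0,-0.002,0,0,0,0],[0,0,0,0,0,0,0]]}}

```text
clock: 20.08
eef_pos: [501.1, -68.6, 126.0]
ee_rot: [-2.229, 2.213, -0.001]
contact_force: [4.7, -3.1, 0.9]
opening: 10.4
gripper_force: 73.8
```

{"op": "arm_command", "data": {"motion": [[0,0,0,0,0,0,0.5],[0,0,0,0,0,0,0.5],[0,0,0,0,0,0,0.5],[0,0,0,0,0,0,0.5],[0,0,0,0,0,0,0.5]], "force": 20}}

```text
clock: 20.5
eef_pos: [500.4, -68.3, 125.9]
ee_rot: [2.229, -2.213, -0.002]
contact_force: [0.0, 0.7, 0.2]
opening: 42.6
gripper_force: 0.0
```

{"op": "arm_command", "data": {"motion": [[0,0,-0.02,0,0,0,0.5],[0,0,-0.05,0,0,0,0.5],[0,0,-0.06,0,0,0,0.5],[0,0,-0.07,0,0,0,0.5],[0,0,-0.07,0,0,0,0.5],[0,0,-0.07,0,0,0,0.5],[0,0,0,0,0,0,0.5]]}}

```text
clock: 21.08
eef_pos: [502.2, -68.8, 233.9]
ee_rot: [-2.226, 2.21, -0.008]
contact_force: [-0.2, 0.6, 0.2]
opening: 42.6
gripper_force: 0.0
```

```bash
python3 - <<'E'
from h import *
s=st()
c=capture("scene")
for z in (125.9-83-6,):pass
for z in (127,135,141): print(z,proj(c,[[500.5,-66,z]]).round(1))
a=c["img"][130:260,215:365];cv2.imwrite("pics/done.png",cv2.resize(a,(690,598),interpolation=cv2.INTER_CUBIC)[:,:,::-1])
E
```

```text
{'clock': np.float64(21.083), 'q': array([ 0.264, -0.218, -0.187,  0.002, -1.595, -0.256]), 'eef_pos': array([502.152, -68.773, 233.897]), 'ee_rot': array([-2.226,  2.21 , -0.008]), 'contact_force': array([-0.18 ,  0.597,  0.207]), 'moment': array([-0.014, -0.026, -0.01 ]), 'opening': np.float64(42.553), 'gripper_force': np.float64(0.0)}
127 [[285.3 195.3]]
135 [[285.4 191.6]]
141 [[285.5 188.8]]
```

View pics/done.png

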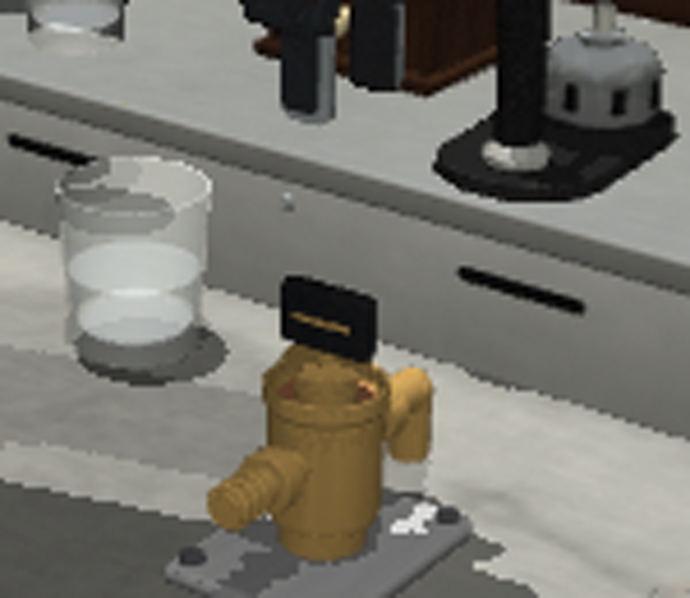

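The plug is seated: handle top at crop (330,291), about z 134, lying across the pipe, with the glass in its place. I'll move aside and check the handle's angle from the top.

{"op": "arm_command", "data": {"motion": [[-0.08,0,0,0,0,0,0.5],[-0.12,0,0,0,0,0,0.5],[-0.12,0,0,0,0,0,0.5],[-0.12,0,0,0,0,0,0.5],[-0.12,0,0,0,0,0,0.5],[-0.1,0,0,0,0,0,0.5],[-0.05,0,0,0,0,0,0.5],[0,0,0,0,0,0,0.5]]}}

```text
clock: 21.8
eef_pos: [498.6, 147.0, 227.2]
ee_rot: [2.232, -2.208, -0.002]
contact_force: [-0.4, -0.5, -1.5]
opening: 42.9
gripper_force: 0.0
```

```bash
python3 - <<'E'
from h import *
st();c=capture("top");S=8;a=cv2.resize(c["img"][185:240,282:337],None,fx=S,fy=S,interpolation=cv2.INTER_CUBIC)
m=(a.max(2)<90).astype(np.uint8);n,l,s,ce=cv2.connectedComponentsWithStats(m);i=1+np.argmax(s[1:,4])
r=cv2.minAreaRect(cv2.findContours((l==i).astype(np.uint8),0,1)[0][0]);print(r)
P=onz(c,cv2.boxPoints(r)/S+[282,185],135);print(P.round(1),P.mean(0))
e=max([P[1]-P[0],P[2]-P[1]],key=lambda v:np.hypot(*v[:2]));print("yaw deg",np.degrees(np.arctan2(e[1],e[0])))
save(c,"end");b=cv2.resize(c["img"][130:290,190:450],(780,480),interpolation=cv2.INTER_CUBIC);cv2.imwrite("pics/end_c.png",b[:,:,::-1])
E
```

```text
{'clock': np.float64(21.8), 'q': array([ 6.740e-01, -1.740e-01, -1.600e-01, -1.000e-03, -1.587e+00,
       -6.630e-01]), 'eef_pos': array([498.599, 146.994, 227.16 ]), 'ee_rot': array([ 2.232e+00, -2.208e+00, -2.000e-03]), 'contact_force': array([-0.395, -0.471, -1.507]), 'moment': array([-0.075,  0.043, -0.008]), 'opening': np.float64(42.928), 'gripper_force': np.float64(0.0)}
((208.38995361328125, 204.63885498046875), (38.35625457763672, 163.6097869873047), 87.79740142822266)
[[503.4 -45.  135. ]
 [503.9 -88.4 135. ]
 [493.7 -88.5 135. ]
 [493.2 -45.2 135. ]] [498.55859803 -66.79295432 135.        ]
yaw deg -89.2924004757569
```

View pics/end_c.png

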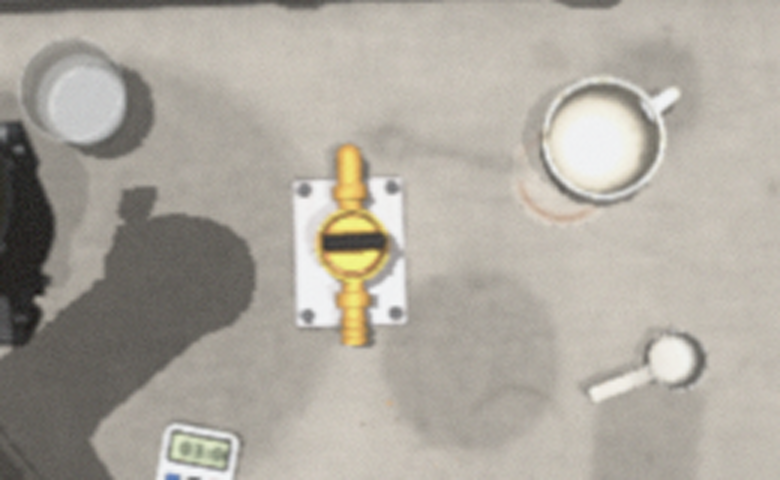

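The final view shows the handle square across the pipe at crop (354,242), yaw -89.3°. The glass, cup and scoop are where they stood, and the gripper is clear, so I'm handing in.

```bash
python3 -c "
from bench import hand_in
print(hand_in())"
```

```text
the job is handed in; nothing more can be done
None
```

The plug is seated in the tap and the job is handed in: pressed to about 20 N, turned a quarter turn under a wrist reading mostly of 20 to 23 N (16.5 N for the first few degrees), its handle is now square across the pipe (about 1° off by camera); it stayed down after release, and the glass, cup and scoop were not touched.

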